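# Seat a loose screw eye on the spool stand with a turning bar

## Task

The steel screw eye on the wooden spool stand has worked loose: take the yellow-handled turning bar from the blue tray, slide its steel rod through the eye's loop, and use the bar, not the gripper, to turn the eye clockwise (seen from above) until its collar is fully home on the wood and it will go no further, without forcing it past that. Then draw the bar out and lay it back flat in the tray, leaving the spools and other sewing things undisturbed.

Things in the scene. Friction and masses are not known exactly. Their poses are not given: they have to be found in the camera images.
- bar: turning bar: yellow square handle 70 x 20 x 20 mm with a straight round steel rod 8 mm in diameter standing 90 mm out of one end, round tip; 0.08 kg. Origin at the centre of the handle, on the rod's axis; +x points along the rod to the tip, 125 mm away (the balance point is about 25 mm along +x). It starts lying flat in the tray with its axis 10 mm above the tray's inner floor
- bar_tip (a point): tip of the rod, on its axis, 125 mm along +x from the bar's origin. Keep the force between rod and eye below 70 N (all their contacts together): the rod bears on the narrow loop as a couple, about 25 N of it while the eye turns freely, and the limit is met at a moment of about 0.4 N m about the eye; 0.22 N m already means that it is home
- tray: blue open tray, fixed, 250 x 140 mm outside, 16 mm high, walls and floor 5 mm thick; origin at the centre of its underside on the table, x along its length
- stand: wooden spool stand, fixed, 200 x 200 x 30 mm; origin at the centre of its underside. The screw eye stands on its top, 45 mm from its centre along its own -x (the robot's side). Two pegs (50 mm along its +x, 65 mm either way along y) each carry a loose spool 42 mm wide; all of that is below 95 mm above the table
- eye: steel screw eye, upright in the stand: collar 26 mm wide at the wood, 9 mm stem, oval loop. Turns about its vertical axis only and stays where left; turning takes a steady 0.15 N m. After 0.3 to 1.1 rad clockwise (seen from above) from the start, not known beforehand, the collar meets the wood and it goes solid. Origin on its axis at the collar's underside
- loop (a point): centre of the loop's opening (12 mm wide, 20 mm high, wire 7 mm thick), 50 mm above the collar's underside, about 80 mm above the table. x axis: level, through the hole, away from the robot, at the start -0.1 to 1.5 rad anticlockwise of straight ahead; z up. The rod swings about 0.65 rad either way in the hole before it bears on both sides and the eye turns with it
- collar (a point): centre of the collar's underside: 30 mm above the stand's underside when fully home, 0.24 to 0.88 mm more at the start (it sinks 0.8 mm per radian, too little to measure)
- spool_navy: thread spool, navy, 42 mm wide and 52 mm tall, on a peg of the stand; a bystander; origin at the centre of its underside
- spool_green: thread spool, green, 42 mm wide and 52 mm tall, on a peg of the stand; a bystander; origin at the centre of its underside
- spool_yellow: wooden spool of yellow thread, 52 mm wide and 55 mm tall, standing on the table; a bystander; origin at the centre of its underside
- spool_pink: wooden spool of pink thread, 44 mm wide and 50 mm tall, standing on the table; a bystander; origin at the centre of its underside
- pincushion: blue pincushion in a metal bowl 84 mm wide, pins up to 85 mm high; a bystander; origin at the centre of its underside
- scissors: closed steel scissors lying flat, about 180 mm long, 7 mm thick; origin at the pivot, blades to +x; a bystander
- tape: red round tape measure, 54 mm wide, 18 mm tall; a bystander; origin at the centre of its underside
- buttons: glass button jar, 66 mm wide, 80 mm tall; a bystander; origin at the centre of its underside
Things that resemble listed ones, but are neither listed nor needed, are in the scene too. What is meant by the bar is not black, and is the larger of those in its own colour.

How it is judged:
By the outcome, as a careful person would: the job done as asked, in the order asked, and still so for the second after the job is handed in, with the robot touching nothing.
It also fails if it takes over 72 s, if anything falls off the work surface, if the arm or the gripper's body presses on something with over 40 N, if the wrist force passes 120 N, or if a joint passes its speed limit or range.

## Robot

A 6-joint arm with a two-finger parallel gripper is mounted at the origin on the work surface. World frame = base frame: x ahead of the robot, y to its left, z up, the work surface at z = 0. Lengths are in mm, angles in rad, forces in N, time in s.
With the tool pointing down it reaches from about 275 to 725 mm from the base axis. Payload 5.6 kg.
Tool frame: the origin (TCP) lies at the very end of the fingers, on their centre line; the grasp point (between the pads) lies 19 mm behind it; z points along the fingers, y is the line along which they close (so a half turn about z gives the same grasp; the last joint's range is limited). The gripper opens to 85 mm and grips with 20 to 120 N. Pads are 22 mm wide; open, the fingers measure 114 mm over their backs; the gripper's body (76 mm by 85 mm) begins 54 mm behind the grasp point. The pads swing forward as they close: fully open they stand 13 mm farther back than shut.
Start: joints at [1.6, 0.255, 0.108, 0, -1.424, -0.285], TCP at [139.133, 532.104, 193.783] pointing down, gripper open.
Joint ranges: [-2.95, 2.95], [-1.21, 1.97], [-1.09, 1.5], [-2.87, 1.71], [-2.94, -0.07], [-3.05, 3.05]. Speed limits (rad/s): [2.57, 2.57, 3.14, 3.14, 3.14, 3.14].

## Interface

Orientations are given as a unit quaternion [w, x, y, z].
In Python, from plant import ctrl, get_image, calibration, workorder, boxes_of gives the robot as it stands.
- The arm moves only by the shell command python3 -m handwheel 'ROWS' [FORCE]. ROWS is JSON, a list that holds one entry, the list of rows, each a list of 7 numbers: the gripper's target within -1 to 1 (shut at 1, half-way at 0, fully open at -1), then the shift along the tool's x, y, z in cm, then the turn, a rotation vector about the tool's x, y, z in rad. In form: [[[claw, dx, dy, dz, rx, ry, rz], ...]]. A call has 1 to 8 rows; each row shifts and turns the commanded pose from where the row before left it, along the tool's axes as they then stand; what a row does not reach is not made up. A row lasts 1/8 s, in which the tool goes at most 62.5 mm and 10.7 degrees, less where a joint would pass 70% of its speed; a pose out of reach is approached as far as the arm can. A call with a gripper value outside its range is refused whole. The fingers move at their own pace and stop on an object; FORCE is the grip in N (left out, the last holds). Time passes only in rows, so rows that do not move let the fingers close. It gives the time, the measured TCP pose, the force, the opening and the grip force at its end, in the units of the state.
- ctrl.read_state(): the state, without advancing time (a new reading comes with each control period).
- get_image(name): name is "scene" or "top" or "wrist"; returns (picture, depth): 420x560x3 uint8, red, green, blue; 420x560 float32, mm along the optical axis (not along the pixel's ray), 0 where there is no reading.
- calibration(name): a dict with "fx", "fy", "cx", "cy" (pixels), "position" and "rotation" of the camera in the world. Camera axes: x right, y up, looking along -z (the intrinsics and any distortion apply to the point x, -y, -z); pixel columns grow to the right and rows downward; lengths in mm; the calibration is good to about 2 mm. A picture is of the moment at which its call begins: read the wrist's pose just before it. calibration takes no time and is no camera call; for the wrist camera it gives the pose at the moment of the call.
- workorder.hand_in(): hands the job in; it is judged then, once.
Trained networks look in the newest picture that a camera, given by its name, has taken for a name from the list of things; names that differ only in an ending like _2 or _b are one class to them, and where a whole thing is asked for, a point or a joint stands for the part that bears it (a point fixed in the world has none). Each returns a list of dicts, best first, with "confidence" (0 to 1); they miss things now and then, are a little off and sometimes report something else, mostly with a low value. They report only what shows in the picture. A call takes as long as a camera call. They do not tell look-alikes from the thing itself.
- boxes_of(camera, label): "extent" ([left, top, right, bottom] in pixels, round what is visible of it).
The state is a dict: "clock": time; "q": joint angles; "dq": joint speeds; "joint_efforts": joint torques, N m; "ee_pos": TCP position; "ee_rot": TCP orientation; "contact_force": force on the tool from outside, world axes, zero at the start; "ft_torque": the same for the moment, N m; "gripper_width": finger opening in mm; "gripper_force": force on a finger pad.
Only numpy, scipy, OpenCV 4.12 (cv2) and the standard library are available. Lean on these libraries where they do the work, as an engineer would, in place of code of your own. Each camera call takes 0.05 s, during which the arm holds its last target. There are 200 camera calls.

## Working session

There is one attempt and no reset: what is moved stays moved. The work goes in short steps, Python scripts to look and compute and a shell command to move; the robot and the scene stay as the last step left them, time stands still between calls to the robot, and variables do not carry over. Pictures are saved under pics/ and viewed, at most 11 in all, crops included, and the job is handed in when it is done.

```bash
ls; mkdir -p pics; cat > h.py <<'E'
import numpy as np,cv2
from scipy.spatial.transform import Rotation as R
from plant import ctrl,get_image,calibration,workorder,boxes_of
def rot(c):
    r=np.array(c["rotation"],float)
    return R.from_quat(r,scalar_first=True).as_matrix() if r.size==4 else r.reshape(3,3)
def world(c,d,u,v):
    z=d[int(v),int(u)]
    p=np.array([(u-c["cx"])/c["fx"]*z,-(v-c["cy"])/c["fy"]*z,-z])
    return rot(c)@p+np.array(c["position"])
def cloud(c,d):
    v,u=np.mgrid[:d.shape[0],:d.shape[1]]
    P=np.stack([(u-c["cx"])/c["fx"]*d,-(v-c["cy"])/c["fy"]*d,-d],-1)
    W=P@rot(c).T+np.array(c["position"]); W[d==0]=np.nan
    return W
def pix(c,p):
    q=rot(c).T@(np.array(p)-np.array(c["position"]))
    return c["cx"]+c["fx"]*q[0]/-q[2], c["cy"]-c["fy"]*q[1]/-q[2]
def save(n,im): cv2.imwrite(n,cv2.cvtColor(im,cv2.COLOR_RGB2BGR))
E
python3 - <<'E'
from h import *
print(ctrl.read_state())
for n in ("top","scene"):
    c=calibration(n);print(c)
    im,d=get_image(n);save(f"pics/{n}0.png",im);np.savez(f"{n}0.npz",im=im,d=d)
    for l in ("bar","tray","eye","stand"):
        print(n,l,[(np.round(b["extent"]),round(b["confidence"],2)) for b in boxes_of(n,l)])
E
```

```text
pics
{'clock': 0.0, 'q': array([ 1.59961753e+00,  2.55747336e-01,  1.07001396e-01, -4.90947946e-04,
       -1.42387383e+00, -2.84606615e-01]), 'dq': array([ 7.34873660e-06, -7.73176607e-04,  1.86386715e-03, -1.37799878e-03,
       -4.02011004e-04, -4.46323825e-04]), 'joint_efforts': array([-3.55561554e-06, -3.86627948e+01,  2.37938082e+01,  5.36490083e+00,
       -6.07953887e-03, -2.61936563e-06]), 'ee_pos': array([138.94496888, 531.57984666, 192.89195192]), 'ee_rot': array([ 9.38444826e-04,  9.91827815e-01, -1.27580151e-01, -9.75254517e-05]), 'contact_force': array([ 0.93853433, -0.40128869,  0.04290419]), 'ft_torque': array([-0.02388363,  0.01093331, -0.00125444]), 'gripper_force': 0.0, 'gripper_width': 85.63317981394964}
{'fx': 430.1449171851331, 'fy': 430.1449171851331, 'cx': 269.531846785466, 'cy': 212.19941989528556, 'position': array([ 521.46859339,  -19.68186707, 1191.45940381]), 'rotation': array([-0.70112347, -0.02561239,  0.00295009,  0.71257363])}
top bar [(array([260., 227., 300., 236.]), 0.61), (array([326., 274., 363., 314.]), 0.59), (array([340., 157., 349., 213.]), 0.53), (array([394., 164., 457., 206.]), 0.38)]
top tray [(array([318., 134., 380., 233.]), 0.66), (array([338., 154., 351., 210.]), 0.52)]
top eye []
top stand [(array([168., 150., 240., 228.]), 0.89)]
{'fx': 512.9917875644104, 'fy': 512.9917875644104, 'cx': 281.23305802129903, 'cy': 209.81026606131428, 'position': array([1532.68544303, -310.55423058,  942.07439338]), 'rotation': array([0.72613642, 0.34003602, 0.24870334, 0.54336733])}
scene bar [(array([212., 242., 234., 294.]), 0.69), (array([184., 185., 224., 201.]), 0.66), (array([278., 218., 298., 226.]), 0.5)]
scene tray [(array([181., 232., 264., 317.]), 0.66)]
scene eye [(array([352., 200., 367., 224.]), 0.4)]
scene stand [(array([318., 199., 416., 276.]), 0.81), (array([389., 217., 406., 246.]), 0.3)]
```

View pics/top0.png

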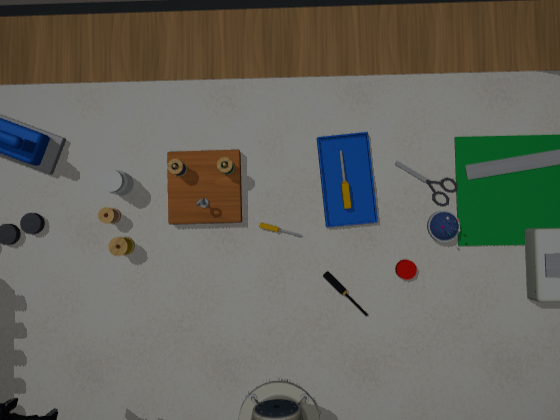

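View pics/scene0.png

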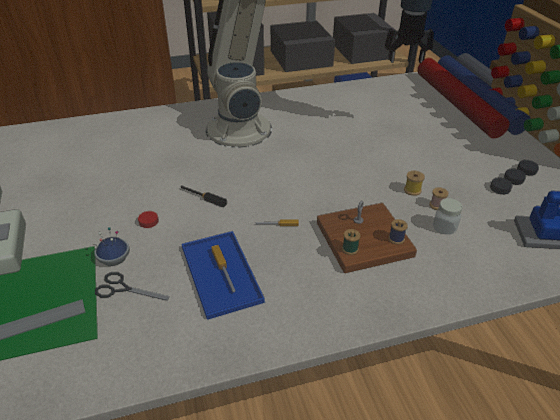

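The top view shows three things that could be the bar. There is a yellow handle with a rod in the tray at (345,180), a smaller yellow tool on the table at (280,230), and a black tool at (345,293). I choose the one in the tray. The stand is at (204,187) with the eye at (203,203); the scene view agrees, with the eye at (360,212) and the bar at (222,270).

```bash
python3 - <<'E'
from h import *
t=np.load("top0.npz");c=calibration("top");im,d=t["im"],t["d"];W=cloud(c,d)
hsv=cv2.cvtColor(im,cv2.COLOR_RGB2HSV)
yel=(hsv[...,0]>15)&(hsv[...,0]<32)&(hsv[...,1]>150)&(hsv[...,2]>80)
for n,(a,b,e,f) in {"tray":(318,134,380,233),"small":(255,215,305,240)}.items():
    m=np.zeros(d.shape,bool);m[b:f,a:e]=1
    P=W[m&yel];P=P[~np.isnan(P[:,0])]
    r=cv2.minAreaRect(P[:,:2].astype(np.float32));print(n,len(P),r,np.median(P[:,2]))
# rod: in tray greyish
m=np.zeros(d.shape,bool);m[148:186,330:352]=1
rod=m&(hsv[...,1]<110);P=W[rod];print("rod",len(P),P[np.argmax(P[:,0])],P[np.argmin(P[:,0])],np.median(P[:,2]))
blue=(hsv[...,0]>105)&(hsv[...,0]<120)&(hsv[...,1]>180);m[:]=0;m[125:240,310:390]=1
P=W[m&blue];r=cv2.minAreaRect(P[:,:2].astype(np.float32));print("tray",r,np.percentile(P[:,2],[5,50,95]))
m[:]=0;m[140:235,160:248]=1
P=W[m];s=P[(P[:,2]>20)&(P[:,2]<40)];print("stand",cv2.minAreaRect(s[:,:2].astype(np.float32)),np.median(s[:,2]))
h=P[(P[:,2]>45)];
for q in h[h[:,2]>58]: print(np.round(q)) if q[0]<h[:,0].mean()-15 else 0
crop=np.hstack([cv2.resize(im[125:240,310:390],None,fx=5,fy=5),cv2.resize(im[180:230,180:220],None,fx=10,fy=11.5)[:575,:400]])
save("pics/crop1.png",crop)
t=np.load("scene0.npz");c=calibration("scene");im,d=t["im"],t["d"];W=cloud(c,d)
P=W[198:230,350:370].reshape(-1,3);P=P[(P[:,2]>60)&(P[:,2]<105)];print("eye scene",len(P),np.median(P,0),P.min(0),P.max(0))
E
```

```text
tray 183 ((613.7811889648438, -189.95704650878906), (73.48570251464844, 18.228538513183594), 4.838637351989746) 25.30844780178768
small 93 ((529.0664672851562, 19.197345733642578), (54.63674545288086, 13.179678916931152), 73.90037536621094) 15.009574201279747
rod 87 [nan nan nan] [nan nan nan] nan
tray ((nan, nan), (0.0, 0.0), 0.0) [nan nan nan]
stand ((641.8260498046875, 196.21261596679688), (200.14437866210938, 200.10438537597656), 0.7474091649055481) 30.618335674325067
[606. 189.  90.]
[606. 187.  86.]
[603. 193.  95.]
[603. 191.  93.]
[603. 189.  91.]
[603. 186.  91.]
[604. 185.  84.]
[601. 196.  95.]
[600. 193.  99.]
[600. 191.  95.]
[600. 188.  94.]
[601. 186.  92.]
[602. 186.  77.]
[598. 199.  95.]
[598. 195. 100.]
[598. 193.  98.]
[598. 190.  97.]
[599. 192.  72.]
[599. 189.  76.]
[595. 200. 100.]
[595. 198.  96.]
[595. 195.  98.]
[595. 193.  98.]
[597. 195.  71.]
[597. 192.  73.]
[597. 190.  71.]
[593. 204.  93.]
[593. 201.  96.]
[593. 198. 100.]
[593. 195.  98.]
[594. 198.  72.]
[594. 195.  71.]
[594. 194.  67.]
[595. 191.  64.]
[591. 205.  90.]
[590. 202.  93.]
[590. 199.  93.]
[591. 200.  76.]
[592. 198.  74.]
[592. 194.  64.]
[588. 202.  92.]
[588. 201.  84.]
[589. 199.  81.]
eye scene 60 [601.41015885 191.33646126  81.11300521] [589.30738244 130.92222757  60.58517901] [679.39120714 203.36186949  96.37869377]
```

View pics/crop1.png

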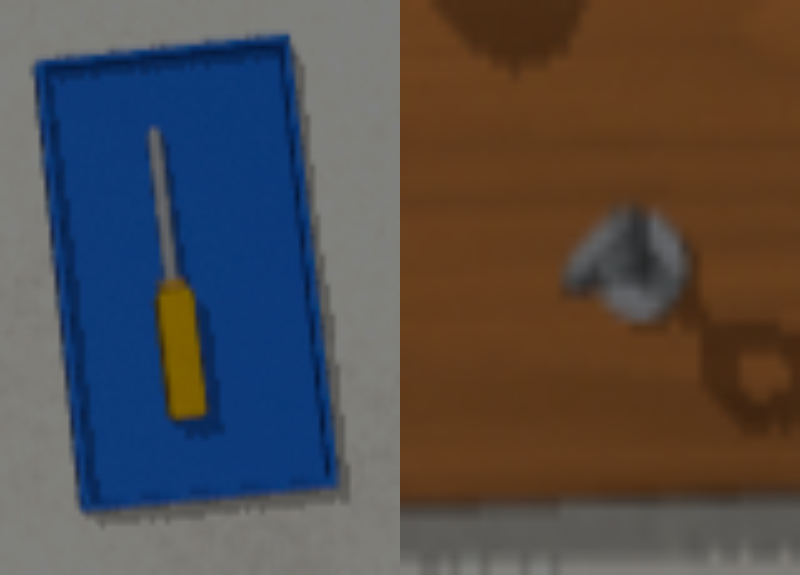

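The crop shows the larger yellow-handled bar in the tray, rod pointing up and slightly left, and the eye with its loop plane on a diagonal. The bar measures at (614,-190) with yaw about 0.084. The eye measures at about (597,196) with loop yaw about 0.7. Next I'll take a wrist view of the eye.

```bash
cat >> h.py <<'E'
def yaw():
    x=R.from_quat(ctrl.read_state()["ee_rot"],scalar_first=True).as_matrix()[:,0]; return np.arctan2(x[1],x[0])
def plan(xyz,yw=None):
    "turn first about tool z, then shift (cm) in the turned tool frame"
    s=ctrl.read_state();M=R.from_quat(s["ee_rot"],scalar_first=True)
    y0=yaw();rz=0
    if yw is not None: rz=-(yw-y0)
    # correct to pointing down
    yt=y0-rz
    T=np.array([[np.cos(yt),np.sin(yt),0],[np.sin(yt),-np.cos(yt),0],[0,0,-1]])
    rv=(M.inv()*R.from_matrix(T)).as_rotvec()
    sh=T.T@(np.array(xyz)-s["ee_pos"])/10
    print("rotvec",rv.round(3),"shift cm",sh.round(2),"rows",np.linalg.norm(sh)/6.25,"pos",s["ee_pos"].round(1),"yaw",round(y0,4),"clk",round(s["clock"],2))
E
python3 - <<'E'
from h import *
plan((530,192,230),0.084)
E
```

```text
rotvec [ 0.    0.   -0.34] shift cm [36.1  37.17 -3.63] rows 8.309862524894159 pos [139.1 532.1 193.7] yaw -0.2558 clk 0.5
```

```bash
python3 -m handwheel '[[[-1,0,0,0,0,0,-0.17],[-1,0,0,0,0,0,-0.17],[-1,4,4.1,-0.4,0,0,0],[-1,4,4.1,-0.4,0,0,0],[-1,4,4.1,-0.4,0,0,0],[-1,4,4.1,-0.4,0,0,0],[-1,4,4.1,-0.4,0,0,0],[-1,4,4.1,-0.4,0,0,0]]]' 
python3 -m handwheel '[[[-1,4,4.1,-0.4,0,0,0],[-1,4,4.1,-0.4,0,0,0],[-1,4,4.1,-0.4,0,0,0],[-1,0,0,0,0,0,0],[-1,0,0,0,0,0,0]]]'
python3 - <<'E'
from h import *
s=ctrl.read_state();print(s["ee_pos"],yaw(),s["q"].round(2))
c=calibration("wrist");im,d=get_image("wrist");np.savez("w1.npz",im=im,d=d);save("pics/w1.png",im)
print(c,pix(c,(597,196,80)))
np.save("cw1.npy",c,allow_pickle=True)
E
```

```text
clock: 1.5
ee_pos: [400.1, 305.8, 218.2]
ee_rot: [-0.0, 0.999, 0.042, 0.0]
contact_force: [0.4, 0.8, 0.4]
gripper_width: 85.0
gripper_force: 0.0
clock: 2.12
ee_pos: [528.8, 194.6, 229.5]
ee_rot: [-0.0, 0.999, 0.042, -0.0]
contact_force: [-0.2, -0.0, 0.2]
gripper_width: 85.4
gripper_force: 0.0
[528.78779056 194.63101113 229.5305564 ] 0.0834536142174297 [ 0.63  0.28  0.23 -0.   -1.52  1.02]
{'fx': 360.8680494443471, 'fy': 360.8680494443471, 'cx': 283.9610906292506, 'cy': 211.70780285477593, 'position': array([607.7801846 , 201.78626316, 409.21975492]), 'rotation': array([ 0.7267987 , -0.11602794,  0.10698072, -0.66847311])} (np.float64(289.65779356109243), np.float64(106.81131489108716))
```

View pics/w1.png

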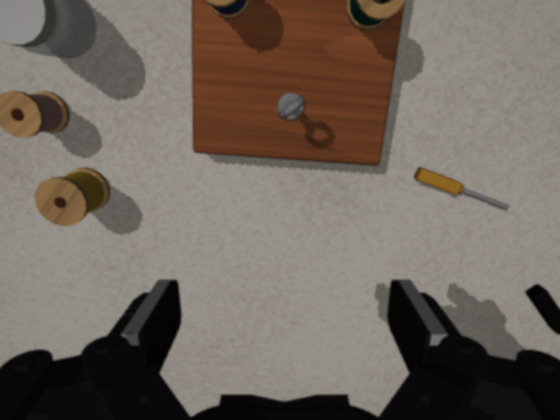

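The wrist view shows the eye at (290,105), where I predicted it. Fingers are at the bottom corners and the small yellow tool at (460,188). I'll fit the loop from the depth data.

```bash
python3 - <<'E'
from h import *
def fit(W,lab,cx=597,cy=196):
    P=W.reshape(-1,3);P=P[~np.isnan(P[:,0])]
    st=P[(abs(P[:,0]-620)<110)&(abs(P[:,1]-196)<110)&(P[:,2]>22)&(P[:,2]<38)]
    print(lab,"stand",cv2.minAreaRect(st[:,:2].astype(np.float32)),np.median(st[:,2]))
    e=P[(np.hypot(P[:,0]-cx,P[:,1]-cy)<22)&(P[:,2]>66)&(P[:,2]<106)]
    t=e[e[:,2]>84]
    for n,q in (("all",e),("top",t)):
        m=q[:,:2].mean(0);w,v=np.linalg.eigh(np.cov((q[:,:2]-m).T));p=v[:,1];nr=np.array([-p[1],p[0]]);nr*=np.sign(nr[0])
        s=(q[:,:2]-m)@p
        print(lab,n,len(q),"mean",m.round(1),"mid-extent",(m+p*(s.max()+s.min())/2).round(1),"len",np.ptp(s).round(1),"sd",np.sqrt(w).round(1),"hole yaw",np.arctan2(nr[1],nr[0]).round(3),"z",q[:,2].min().round(),q[:,2].max().round())
c=np.load("cw1.npy",allow_pickle=True).item();t=np.load("w1.npz");fit(cloud(c,t["d"]),"wrist")
for n in ("top","scene"):
    t=np.load(n+"0.npz");fit(cloud(calibration(n),t["d"]),n)
plan((614,-190,100),0.084)
E
```

```text
wrist stand ((619.4549560546875, 195.262451171875), (155.81507873535156, 200.40928649902344), 0.7868911623954773) 29.541846317478985
wrist all 254 mean [597.1 195.1] mid-extent [597.  195.2] len 24.9 sd [2.  6.7] hole yaw 0.728 z 66.0 98.0
wrist top 237 mean [596.9 195. ] mid-extent [596.8 195.1] len 24.9 sd [1.9 6.9] hole yaw 0.728 z 86.0 98.0
top stand ((636.4332275390625, 196.14227294921875), (189.3578643798828, 200.10438537597656), 0.7474091649055481) 30.645633038839833
top all 41 mean [596.7 194.5] mid-extent [596.7 194.5] len 23.4 sd [2.1 6.9] hole yaw 0.748 z 67.0 100.0
top top 27 mean [597.4 194.8] mid-extent [597.2 194.9] len 23.4 sd [2.1 7.1] hole yaw 0.739 z 86.0 100.0
scene stand ((636.264892578125, 193.28546142578125), (187.91505432128906, 202.38873291015625), 0.25554269552230835) 28.8445947014377
scene all 51 mean [600.  192.1] mid-extent [599.1 193.2] len 26.9 sd [1.9 8.1] hole yaw 0.704 z 68.0 96.0
scene top 24 mean [599.6 192.1] mid-extent [599.4 192.4] len 24.9 sd [1.9 7.7] hole yaw 0.705 z 84.0 96.0
rotvec [-0.     0.     0.001] shift cm [ 5.29 39.09 12.97] rows 6.644725982198286 pos [528.4 195.1 229.7] yaw 0.0847 clk 2.17
```

```bash
python3 -m handwheel '[[[-1,0.7,5.6,0.6,0,0,0],[-1,0.7,5.6,1,0,0,0],[-1,0.7,5.6,1,0,0,0],[-1,0.7,5.6,1,0,0,0],[-1,0.8,5.6,1,0,0,0],[-1,0.8,5.6,1,0,0,0],[-1,0.9,5.5,1,0,0,0],[-1,0,0,0,0,0,0]]]'
python3 - <<'E'
from h import *
c=calibration("wrist");im,d=get_image("wrist");save("pics/w2.png",im);W=cloud(c,d)
hsv=cv2.cvtColor(im,cv2.COLOR_RGB2HSV)
yel=(hsv[...,0]>15)&(hsv[...,0]<32)&(hsv[...,1]>150)&(hsv[...,2]>80)&(abs(W[...,0]-614)<60)&(abs(W[...,1]+190)<40)
P=W[yel];t=P[P[:,2]>20];r=cv2.minAreaRect(t[:,:2].astype(np.float32));print(len(t),r,np.median(t[:,2]))
rod=(hsv[...,1]<110)&(W[...,0]>650)&(W[...,0]<760)&(abs(W[...,1]+185)<25)&(W[...,2]<25)
q=W[rod];print(len(q),q[:,0].min(),q[:,0].max(),np.polyfit(q[:,0],q[:,1],1),np.polyval(np.polyfit(q[:,0],q[:,1],1),[613,660,735]),np.median(q[:,2]))
plan((614,-190,60),0.084)
E
```

```text
clock: 3.18
ee_pos: [614.1, -192.2, 161.9]
ee_rot: [-0.0, 0.999, 0.041, -0.001]
contact_force: [0.1, 0.1, -0.3]
gripper_width: 85.5
gripper_force: 0.0
1502 ((614.0807495117188, -191.1259307861328), (73.48892211914062, 17.25006866455078), 5.106536388397217) 24.413370520847224
983 650.4394106978584 734.2238195694372 [ 9.58968369e-02 -2.50281551e+02] [-191.49679035 -186.98963902 -179.79737625] 17.796349750035972
rotvec [-0.     0.002 -0.001] shift cm [-0.02 -0.06 10.29] rows 1.6456356881986443 pos [ 614.3 -190.6  162.9] yaw 0.0833 clk 3.23
```

View pics/w2.png

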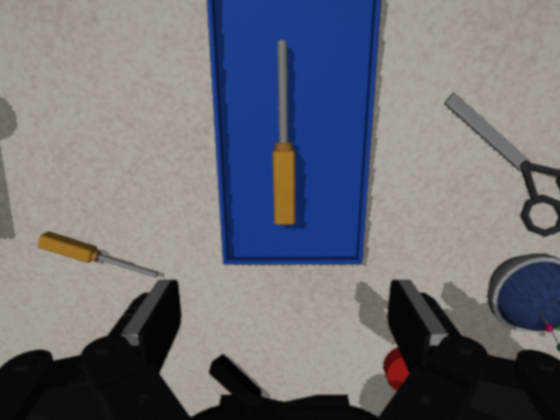

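The wrist view shows the bar centred, handle at (284,187) and rod tip at (283,42), lying clear of the tray walls. It fits to (614,-191) with yaw 0.093, so I'm descending now.

```bash
python3 -m handwheel '[[[0.1,0,0.05,5,0,0,-0.01],[0.1,0,0,4,0,0,0],[0.1,0,0,3,0,0,0],[0.1,0,0,2,0,0,0],[0.1,0,0,1,0,0,0],[0.1,0,0,0.3,0,0,0],[0.1,0,0,0,0,0,0]]]' 60
python3 - <<'E'
from h import *
plan((613.8,-191.2,8),0.093)
E
```

```text
clock: 4.1
ee_pos: [615.3, -190.5, 11.8]
ee_rot: [0.0, 0.999, 0.048, 0.001]
contact_force: [0.6, -0.2, -0.4]
gripper_width: 38.6
gripper_force: 0.0
rotvec [ 0.    -0.001  0.002] shift cm [-0.15  0.05  0.38] rows 0.06544890523214054 pos [ 615.3 -190.5   11.8] yaw 0.095 clk 4.1
```

```bash
python3 -m handwheel '[[[0.1,0,0,0.4,0,0,0],[1,0,0,0,0,0,0],[1,0,0,0,0,0,0],[1,0,0,0,0,0,0],[1,0,0,0,0,0,0],[1,0,0,0,0,0,0]]]' 110
python3 -m handwheel '[[[1,0,0,-0.5,0,0,0],[1,0,0,-2,0,0,0],[1,0,0,-4,0,0,0],[1,0,0,-4,0,0,0],[1,0,0,-1,0,0,0],[1,0,0,0,0,0,0],[1,0,0,0,0,0,0]]]'
python3 - <<'E'
from h import *
s=ctrl.read_state();print(s["ee_pos"],yaw(),s["ft_torque"],s["contact_force"],s["gripper_force"],s["q"].round(2))
c=calibration("wrist");im,d=get_image("wrist");save("pics/w3.png",im);W=cloud(c,d);np.savez("w3.npz",im=im,d=d,W=W)
hsv=cv2.cvtColor(im,cv2.COLOR_RGB2HSV)
T=R.from_quat(s["ee_rot"],scalar_first=True).as_matrix();L=(W-s["ee_pos"])@T   # tool frame
yel=(hsv[...,0]>15)&(hsv[...,0]<32)&(hsv[...,1]>150)&(hsv[...,2]>80)&(abs(L[...,1])<25)&(abs(L[...,2])<40)
q=L[yel];print("handle",len(q),np.nanmin(q,0),np.nanmax(q,0),np.nanmedian(q,0))
rod=(hsv[...,1]<110)&(L[...,0]>38)&(L[...,0]<150)&(abs(L[...,1])<20)&(abs(L[...,2])<30)
q=L[rod];print("rod",len(q),q.min(0),q.max(0));
if len(q)>20:
    for k in (1,2):
        f=np.polyfit(q[:,0],q[:,k],1);print(k,f,np.polyval(f,[0,35,125]))
E
```

```text
clock: 4.85
ee_pos: [614.6, -191.0, 6.8]
ee_rot: [0.0, 0.999, 0.047, 0.0]
contact_force: [0.1, 0.3, -0.5]
gripper_width: -0.2
gripper_force: 0.0
clock: 5.72
ee_pos: [613.7, -190.7, 120.2]
ee_rot: [-0.0, 0.999, 0.047, -0.001]
contact_force: [0.4, -0.1, 1.0]
gripper_width: -0.2
gripper_force: 0.0
[ 613.74501637 -190.6843798   120.16323367] 0.09405673472978002 [-0.01420104  0.01713835 -0.01927357] [ 0.40794137 -0.1044691   1.00707587] 0.0 [-0.06  0.47  0.23 -0.   -1.34  1.72]Traceback (most recent call last):
  File "<stdin>", line 7, in <module>
    res = np.fmin.reduce(a, axis=axis, out=out, **kwargs)
ValueError: zero-size array to reduction operation fmin which has no identity
```

View pics/w3.png

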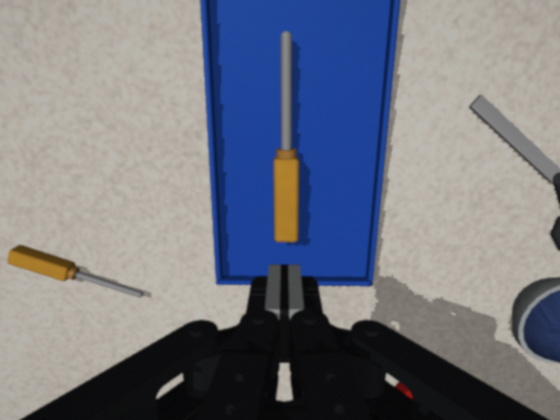

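The gripper closed on nothing. The view shows the bar still in the tray, handle at (286,197), with the shut fingertips at (285,268). Before trying again I'll check where the fingertips really are and whether the bar moved.

```bash
python3 - <<'E'
from h import *
t=np.load("w3.npz");W=t["W"];im=t["im"];s=ctrl.read_state();c=calibration("wrist")
print(s["ee_pos"],"TCP pix",pix(c,s["ee_pos"]),"at z+19",pix(c,s["ee_pos"]+[0,0,19]))
for r in range(256,330,6): print(r,W[r,285].round(1),W[r,275].round(1))
hsv=cv2.cvtColor(im,cv2.COLOR_RGB2HSV)
yel=(hsv[...,0]>15)&(hsv[...,0]<32)&(hsv[...,1]>150)&(hsv[...,2]>80)&(abs(W[...,0]-614)<60)&(abs(W[...,1]+190)<40)
P=W[yel];q=P[P[:,2]>20];print("bar",cv2.minAreaRect(q[:,:2].astype(np.float32)),np.median(q[:,2]))
for n in ("top","scene"):
    c=calibration(n);im,d=get_image(n);V=cloud(c,d);P=V.reshape(-1,3)
    q=P[(np.hypot(P[:,0]-614,P[:,1]+190)<60)&(P[:,2]>60)];print(n,pix(c,s["ee_pos"]),q[q[:,2]<170].round(0)[:20].tolist())
    m=(abs(V[...,0]-614)<60)&(abs(V[...,1]+190)<40);h=cv2.cvtColor(im,cv2.COLOR_RGB2HSV)
    y=m&(h[...,0]>15)&(h[...,0]<32)&(h[...,1]>150)&(h[...,2]>80);q=V[y];print(n,len(q),q.mean(0) if len(q) else 0)
    save(f"pics/{n}1.png",im)
E
```

```text
[ 613.70000765 -190.73895897  120.09456534] TCP pix (np.float64(285.1419921690977), np.float64(247.5080877373004)) at z+19 (np.float64(285.21578164288417), np.float64(263.2818339167567))
256 [ 554.8 -196.4    5.4] [ 553.6 -187.5    4.9]
262 [ 548.6 -197.     4.8] [ 547.5 -188.     4.5]
268 [ 624.1 -189.6  164.5] [ 623.9 -185.4  164.9]
274 [ 625.  -189.5  171.4] [ 624.  -185.5  170.3]
280 [ 624.1 -189.5  174.6] [ 623.8 -185.7  174.8]
286 [ 624.  -189.5  179.1] [ 624.  -185.8  179.8]
292 [ 624.6 -189.5  184.4] [ 623.5 -185.9  183.2]
298 [ 624.7 -189.5  188.6] [ 624.1 -186.   188.3]
304 [ 624.6 -189.5  192.2] [ 624.  -186.1  191.8]
310 [ 623.6 -189.6  194.4] [ 623.  -186.2  193.9]
316 [ 621.8 -189.7  195.1] [ 625.2 -186.2  200.5]
322 [ 619.4 -190.   195. ] [ 625.  -186.3  203.4]
328 [ 617.1 -190.2  195.2] [ 625.5 -186.3  207.2]
bar ((614.4104614257812, -191.58843994140625), (74.42022705078125, 17.763729095458984), 4.937726020812988) 24.399427265670482
top (np.float64(351.7496973417737), np.float64(191.24454382670635)) []
top 93 [ 595.14149092 -191.00313373   26.80383726]
scene (np.float64(216.63962984568892), np.float64(225.24490611891616)) [[614.0, -205.0, 169.0], [618.0, -183.0, 167.0], [619.0, -180.0, 167.0], [619.0, -178.0, 166.0], [619.0, -199.0, 168.0], [622.0, -186.0, 168.0], [616.0, -183.0, 162.0], [622.0, -181.0, 166.0], [623.0, -205.0, 170.0], [622.0, -202.0, 169.0], [622.0, -200.0, 168.0], [619.0, -197.0, 165.0], [624.0, -195.0, 168.0], [623.0, -193.0, 167.0], [624.0, -191.0, 167.0], [626.0, -189.0, 168.0], [622.0, -186.0, 165.0], [621.0, -202.0, 165.0], [622.0, -198.0, 164.0], [625.0, -196.0, 166.0]]
scene 139 [ 615.59259534 -194.45363219   23.07707235]
```

```bash
python3 - <<'E'
import cv2
im=cv2.imread("pics/scene1.png");cv2.imwrite("pics/scene1c.png",cv2.resize(im[170:330,150:350],None,fx=3.5,fy=3.5))
E
```

```text
(no output)
```

View pics/scene1c.png

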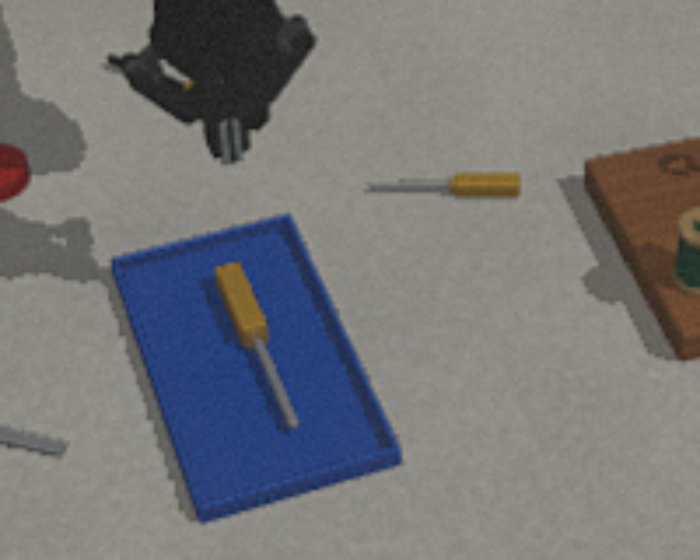

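The scene crop shows the shut fingertips at about (230,155), well above the tray. The scene and wrist depth both put them near z=162, while the reported TCP z is 120. The real fingertips therefore sit about 42 mm higher than reported, and the bar hasn't moved. I'll descend allowing for that offset and watch the force.

```bash
python3 -m handwheel '[[[0.1,0,0.07,3,0,0,0],[0.1,0,0,4,0,0,0],[0.1,0,0,3,0,0,0],[0.1,0,0,2.3,0,0,0],[0.1,0,0,1,0,0,0],[0.1,0,0,0.8,0,0,0],[0.1,0,0,0.5,0,0,0],[0.1,0,0,0,0,0,0]]]' 110
python3 - <<'E'
from h import *
s=ctrl.read_state();print(s["ee_pos"],s["contact_force"],s["gripper_width"])
c=calibration("wrist");im,d=get_image("wrist");W=cloud(c,d);
P=W.reshape(-1,3);q=P[(np.abs(P[:,0]-624)<4)&(np.abs(P[:,1]+191)<45)&(P[:,2]<80)&(P[:,2]>26)]
print(len(q),np.percentile(q[:,2],[0,2,10]) if len(q) else 0)
save("pics/w4.png",im)
E
```

```text
clock: 6.88
ee_pos: [614.8, -191.7, -24.0]
ee_rot: [0.0, 0.999, 0.047, 0.0]
contact_force: [0.1, -1.0, -0.0]
gripper_width: 38.3
gripper_force: 0.0
[ 614.81054263 -191.66656208  -24.03061099] [ 0.06330969 -1.03725679 -0.00442107] 38.28583282975279
6452 [26.00946811 28.11850839 35.21876382]
```

```bash
python3 -m handwheel '[[[0.1,-0.05,0,0.5,0,0,0],[0.1,0,0,0.4,0,0,0],[0.1,0,0,0,0,0,0]]]' 110
python3 -m handwheel '[[[1,0,0,0,0,0,0],[1,0,0,0,0,0,0],[1,0,0,0,0,0,0],[1,0,0,0,0,0,0],[1,0,0,0,0,0,0]]]' 110
```

```text
clock: 7.3
ee_pos: [614.1, -191.7, -33.4]
ee_rot: [0.0, 0.999, 0.047, -0.0]
contact_force: [-1.1, 0.0, 0.0]
gripper_width: 38.7
gripper_force: 0.0
clock: 7.92
ee_pos: [615.1, -191.9, -31.8]
ee_rot: [0.0, 0.999, 0.047, 0.001]
contact_force: [-0.6, 0.9, 7.1]
gripper_width: 17.8
gripper_force: 108.8
```

```bash
python3 -m handwheel '[[[1,0,0,-0.5,0,0,0],[1,0,0,-2,0,0,0],[1,0,0,-4,0,0,0],[1,0,0,-4,0,0,0],[1,0,0,-1,0,0,0],[1,0,0,0,0,0,0],[1,0,0,0,0,0,0]]]'
cat > rod.py <<'E'
from h import *
s=ctrl.read_state();c=calibration("wrist");im,d=get_image("wrist");W=cloud(c,d)
print(s["ee_pos"].round(2),"yaw",yaw().round(4),"F",s["contact_force"].round(1),"M",s["ft_torque"].round(3),"w",s["gripper_width"],"clk",s["clock"])
hsv=cv2.cvtColor(im,cv2.COLOR_RGB2HSV)
T=R.from_quat(s["ee_rot"],scalar_first=True).as_matrix();L=(W-s["ee_pos"])@T
near=(abs(L[...,1])<25)&(L[...,2]<-15)&(L[...,2]>-75)
yel=(hsv[...,0]>12)&(hsv[...,0]<34)&(hsv[...,1]>130)&(hsv[...,2]>60)&near
q=L[yel];print("handle",len(q), np.round([np.percentile(q,p,axis=0) for p in (1,50,99)],1).tolist() if len(q) else "")
rod=(hsv[...,1]<120)&near&(L[...,0]>38)&(L[...,0]<150)
q=L[rod];print("rod",len(q),q[:,0].min(),q[:,0].max())
b=np.arange(45,128,8);
for k in (1,2):
    q2=q[(q[:,0]<120)]
    f=np.polyfit(q2[:,0],q2[:,k],1);print("axis",k,f,np.polyval(f,[0,35,125]))
E
python3 - <<'E'
exec(open("rod.py").read());save("pics/w5.png",im)
E
```

```text
clock: 8.8
ee_pos: [613.1, -191.4, 79.9]
ee_rot: [-0.001, 0.999, 0.047, -0.002]
contact_force: [0.4, 0.2, -0.9]
gripper_width: 17.5
gripper_force: 107.7
[ 613.09 -191.36   79.93] yaw 0.094 F [ 0.4  0.2 -0.9] M [ 0.005  0.014 -0.006] w 17.522507296170147 clk 8.8
handle 7839 [[-35.9, -9.8, -57.7], [5.4, -0.6, -56.2], [36.7, 8.4, -48.5]]
rod 4606 38.01186382484336 108.11208794148382
axis 1 [-4.59283123e-05 -7.28307312e-01] [-0.72830731 -0.7299148  -0.73404835]
axis 2 [ 2.80559888e-03 -4.96620860e+01] [-49.66208598 -49.56389002 -49.31138612]
```

View pics/w5.png

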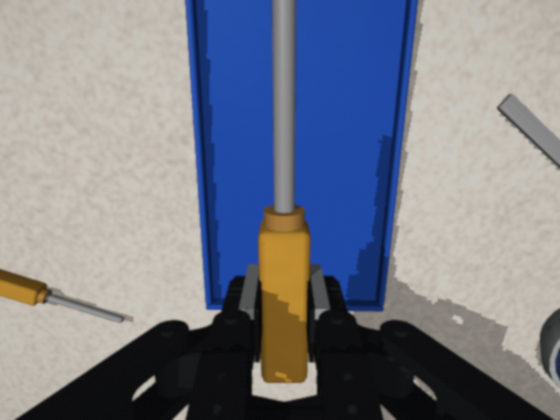

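The bar is gripped centrally. The view shows the handle at (284,310) and the rod running straight up column 284, level and along tool x, with its axis about 46.5 mm above the reported TCP. Next I'll hover it in front of the eye, aligned with the loop's hole.

```bash
python3 - <<'E'
from h import *
plan((485,95,134),0.73)
E
```

```text
rotvec [-0.002  0.003 -0.636] shift cm [  9.56 -29.89  -5.41] rows 5.094372380715341 pos [ 613.1 -191.4   79.9] yaw 0.094 clk 8.85
```

```bash
python3 -m handwheel '[[[1,0,0,-2.7,0,0,0],[1,0,0,-2.7,0,0,0],[1,0,0,0,0,0,-0.159],[1,0,0,0,0,0,-0.159],[1,0,0,0,0,0,-0.159],[1,0,0,0,0,0,-0.159]]]'
python3 -m handwheel '[[[1,0.9,-2.8,0,0,0,0],[1,1.4,-4.5,0,0,0,0],[1,1.4,-4.5,0,0,0,0],[1,1.5,-4.6,0,0,0,0],[1,1.5,-4.6,0,0,0,0],[1,1.4,-4.5,0,0,0,0],[1,1.0,-3,0,0,0,0],[1,0.45,-1.4,0,0,0,0]]]'
python3 -m handwheel '[[[1,0,0,0,0,0,0],[1,0,0,0,0,0,0]]]'
cat > loop.py <<'E'
exec(open("rod.py").read())
E0=np.array([597,195.1])
P=W.reshape(-1,3);e=P[(np.hypot(P[:,0]-E0[0],P[:,1]-E0[1])<20)&(P[:,2]>70)&(P[:,2]<106)]
l=(e-s["ee_pos"])@T
if len(e)>20:
    m=l[:,:2].mean(0);w,v=np.linalg.eigh(np.cov((l[:,:2]-m).T));p=v[:,1];n=np.array([-p[1],p[0]]);n*=np.sign(n[0]);x=(l[:,:2]-m)@p;g=np.percentile(x,[1,99])
    print("loop",len(e),"toolxy mid",(m+p*g.sum()/2).round(2),"len",np.ptp(g),"hole angle (tool, cw+)",np.arctan2(n[1],n[0]).round(3),"ztop",e[:,2].max())
E
python3 loop.py
```

```text
clock: 9.6
ee_pos: [613.6, -191.6, 134.3]
ee_rot: [-0.001, 0.933, 0.359, -0.001]
contact_force: [0.1, 0.7, 0.0]
gripper_width: 17.9
gripper_force: 107.7
clock: 10.6
ee_pos: [484.8, 95.8, 135.0]
ee_rot: [-0.0, 0.934, 0.358, -0.001]
contact_force: [0.3, -0.5, -0.1]
gripper_width: 17.4
gripper_force: 107.9
clock: 10.85
ee_pos: [486.1, 94.0, 135.4]
ee_rot: [0.0, 0.934, 0.357, -0.0]
contact_force: [0.9, -0.1, -0.2]
gripper_width: 17.9
gripper_force: 107.9
[486.07  94.05 135.44] yaw 0.7292 F [ 0.9 -0.1 -0.2] M [ 0.015  0.009 -0.017] w 17.889413335743324 clk 10.85
handle 7817 [[-35.6, -9.9, -57.7], [6.3, -0.8, -56.2], [37.2, 8.4, -48.2]]
rod 4708 38.005121099467324 108.47424602095957
axis 1 [ 0.00200139 -1.22687191] [-1.22687191 -1.15682314 -0.97669775]
axis 2 [ 1.19088695e-03 -4.95521928e+01] [-49.55219277 -49.51051172 -49.4033319 ]
```

```bash
python3 - <<'E'
exec(open("loop.py").read())
print(pix(c,(597,195,90)),c["position"],len(e)); save("pics/w6.png",im)
P2=P[(np.hypot(P[:,0]-597,P[:,1]-195)<60)];print(len(P2),np.nanpercentile(P2,[0,50,100],axis=0))
E
```

```text
[486.14  93.94 135.48] yaw 0.7289 F [ 0.1  0.5 -0.9] M [-0.023  0.039  0.009] w 17.623114978963027 clk 10.9
handle 7824 [[-35.6, -10.0, -57.7], [6.2, -0.8, -56.2], [37.2, 8.4, -48.2]]
rod 4710 38.000370454246486 108.54344854403745
axis 1 [ 0.00183279 -1.21447473] [-1.21447473 -1.15032696 -0.98537553]
axis 2 [ 1.78634399e-03 -4.95954029e+01] [-49.59540294 -49.5328809  -49.37210994]
(np.float64(282.83353900147864), np.float64(-45.449013705982)) [545.10821297 147.72626018 315.15933298] 0
9604 [[537.09454218 135.06658836  -2.18675931]
 [566.82135814 166.17040191  29.69959608]
 [630.27201611 233.41217688 187.78007242]]
```

View pics/w6.png

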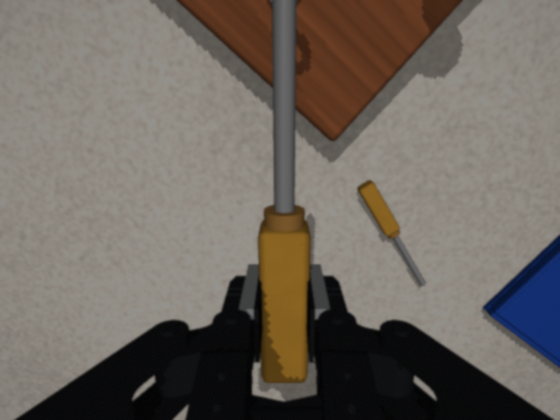

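The view confirms the rod is straight ahead at column 284; the eye is out of frame above, hidden behind the rod. I'll descend to loop height, then check alignment with the two fixed cameras.

```bash
python3 -m handwheel '[[[1,0,-0.07,2.5,0,0,0],[1,0,0,4,0,0,0],[1,0,0,2.5,0,0,0],[1,0.6,0,1.1,0,0,0],[1,0.6,0,0,0,0,0],[1,0,0,0,0,0,0],[1,0,0,0,0,0,0]]]'
cat > chk.py <<'E'
from h import *
s=ctrl.read_state();y=yaw();E0=np.array([597,194.2]);u=np.array([np.cos(y),np.sin(y)]);n=np.array([-u[1],u[0]])
d=s["ee_pos"][:2]-E0
print("pos",s["ee_pos"].round(1),"yaw",y.round(4),"long",(-d@u).round(1),"lat",(d@n).round(2))
ims={}
for k in ("top","scene"):
    c=calibration(k);im,d=get_image(k);ims[k]=im
    W=cloud(c,d).reshape(-1,3);P=W[(np.hypot(W[:,0]-597,W[:,1]-195)<70)&(W[:,2]>66)&(W[:,2]<106)]
    a=(P[:,:2]-E0)@u;b=(P[:,:2]-E0)@n
    lp=abs(a)<10;rd=(a<-14)&(a>-75)&(abs(b)<12)&(P[:,2]<95)
    print(k,"loop n",lp.sum(),"lat range",np.percentile(b[lp],[3,50,97]).round(1),"z",np.percentile(P[lp,2],[5,95]).round(1),"| rod n",rd.sum(),"a max",a[rd].max().round(1),"lat fit at 0",np.polyval(np.polyfit(a[rd],b[rd],1),[0,-40]).round(2),"z",np.median(P[rd,2]).round(1))
    px=[int(v) for v in pix(c,(597,195,80))];f=im[px[1]-35:px[1]+35,px[0]-50:px[0]+50];save(f"pics/chk_{k}.png",cv2.resize(f,None,fx=7,fy=7,interpolation=cv2.INTER_CUBIC))
save("pics/chk.png",np.hstack([cv2.imread(f"pics/chk_{k}.png")[:,100:500,::-1] for k in ims]))
E
python3 chk.py
```

```text
clock: 11.82
ee_pos: [495.1, 103.6, 35.7]
ee_rot: [-0.0, 0.934, 0.357, 0.001]
contact_force: [0.2, -0.3, -0.5]
gripper_width: 17.9
gripper_force: 107.8
pos [495.1 103.6  35.7] yaw 0.7303 long 136.4 lat 0.51
top loop n 41 lat range [-10.8   0.6  11.2] z [71.1 98.3] | rod n 49 a max -16.4 lat fit at 0 [2.2  1.72] z 86.4
scene loop n 50 lat range [-14.7  -3.7  10. ] z [69.8 94.9] | rod n 57 a max -15.9 lat fit at 0 [-1.79 -1.84] z 83.3
```

View pics/chk.png

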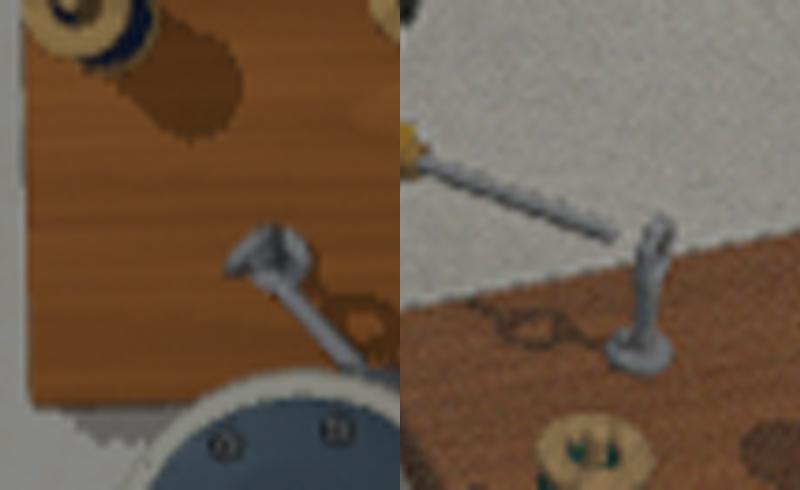

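In the top half of the crop the rod tip is at about (280,285), just short of the loop at (268,258). In the scene half the tip is at (615,238), level with the loop opening at (657,235). The rod sits about 1 mm too far left, so I'll shift it right and insert slowly.

```bash
python3 -m handwheel '[[[1,0.2,0.09,0.12,0,0,0],[1,0.4,0,0,0,0,0],[1,0.4,0,0,0,0,0],[1,0.4,0,0,0,0,0],[1,0.4,0,0,0,0,0],[1,0.4,0,0,0,0,0],[1,0,0,0,0,0,0]]]'
python3 chk.py
```

```text
clock: 12.8
ee_pos: [511.6, 117.5, 33.5]
ee_rot: [-0.0, 0.934, 0.357, 0.0]
contact_force: [0.2, 0.2, -1.1]
gripper_width: 17.6
gripper_force: 107.8
pos [511.6 117.5  33.5] yaw 0.7304 long 114.8 lat -0.14
top loop n 47 lat range [-10.6   0.5  11.3] z [74.9 98.1] | rod n 14 a max -14.5 lat fit at 0 [ 3.44 -1.82] z 83.8
scene loop n 55 lat range [-14.6  -4.7   7.5] z [69.2 93.6] | rod n 60 a max -14.5 lat fit at 0 [-3.59 -2.93] z 81.2
```

```bash
python3 -m handwheel '[[[1,0.4,0,0,0,0,0],[1,0.5,0,0,0,0,0],[1,0.5,0,0,0,0,0],[1,0.4,0,0,0,0,0],[1,0,0,0,0,0,0],[1,0,0,0,0,0,0]]]'
python3 chk.py; python3 - <<'E'
from h import *
c=calibration("scene");im,d=get_image("scene");W=cloud(c,d).reshape(-1,3);y=yaw();u=np.array([np.cos(y),np.sin(y)]);n=np.array([-u[1],u[0]])
E0=np.array([598,194]);a=(W[:,:2]-E0)@u;b=(W[:,:2]-E0)@n;m=(a>10)&(a<50)&(abs(b)<10)&(W[:,2]>70)&(W[:,2]<92);print("beyond",m.sum(),a[m].max() if m.any() else 0, W[m,2].mean())
print(np.mean([ctrl.read_state()["ft_torque"] for _ in range(3)],0),ctrl.read_state()["q"].round(3))
E
```

```text
clock: 13.65
ee_pos: [524.7, 129.2, 33.5]
ee_rot: [0.0, 0.934, 0.357, -0.0]
contact_force: [-0.4, -0.4, -1.1]
gripper_width: 17.7
gripper_force: 107.8
pos [524.7 129.2  33.5] yaw 0.7301 long 97.2 lat -0.17
beyond 14 21.576677474341043 81.2364498889673
[-0.00053886  0.00598001  0.01267155] [ 0.531  0.341 -0.199 -0.    -1.032  1.77 ]Traceback (most recent call last):
  File "chk.py", line 11, in <module>
    print(k,"loop n",lp.sum(),"lat range",np.percentile(b[lp],[3,50,97]).round(1),"z",np.percentile(P[lp,2],[5,95]).round(1),"| rod n",rd.sum(),"a max",a[rd].max().round(1),"lat fit at 0",np.polyval(np.polyfit(a[rd],b[rd],1),[0,-40]).round(2),"z",np.median(P[rd,2]).round(1))
                                                                                                                                                        ~~~~~~~~~^^
    return umr_maximum(a, axis, None, out, keepdims, initial, where)
ValueError: zero-size array to reduction operation maximum which has no identity
```

The rod is through the loop: I see it past the far side and there's no contact load. Now I'll swing it clockwise about the eye through the free play, using a script that reads the moment about the eye.

```bash
cat > mon.py <<'E'
import sys
from h import *
E0=np.array([597,194.2]);r=[]
for _ in range(3):
    s=ctrl.read_state();get_image("top") if _<2 else 0
    F=s["contact_force"];d=(s["ee_pos"][:2]-E0)/1000
    r.append([s["ft_torque"][2],d[0]*F[1]-d[1]*F[0],*F])
r=np.mean(r,0);y=yaw();u=np.array([np.cos(y),np.sin(y)]);n=np.array([-u[1],u[0]]);d=s["ee_pos"][:2]-E0
print("t%.2f yaw %.3f long %.1f lat %.2f z %.1f | Mz %.3f Meye %.3f | Flong %.1f Flat %.1f Fz %.1f w %.1f"%(s["clock"],y,-d@u,d@n,s["ee_pos"][2],r[0],r[0]+r[1],r[2:4]@u,r[2:4]@n,r[4],s["gripper_width"]))
lim=float(sys.argv[1]) if len(sys.argv)>1 else .2
sys.exit(int(max(abs(r[0]),abs(r[0]+r[1]))>lim or np.linalg.norm(r[2:5])>15))
E
python3 mon.py
python3 -m handwheel '[[[1,0.03,-0.775,0,0,0,0.08],[1,0.03,-0.775,0,0,0,0.08],[1,0.03,-0.775,0,0,0,0.08],[1,0.03,-0.775,0,0,0,0.08],[1,0,0,0,0,0,0]]]' >/dev/null; python3 mon.py &&
python3 -m handwheel '[[[1,0.01,-0.388,0,0,0,0.04],[1,0.01,-0.388,0,0,0,0.04],[1,0,0,0,0,0,0]]]' >/dev/null; python3 mon.py
```

```text
t13.85 yaw 0.730 long 97.2 lat -0.21 z 33.6 | Mz -0.002 Meye -0.000 | Flong 0.3 Flat -0.0 Fz -0.8 w 17.9
t14.57 yaw 0.412 long 97.1 lat -0.20 z 33.6 | Mz -0.017 Meye -0.019 | Flong 0.1 Flat 0.0 Fz -1.0 w 17.7
t15.05 yaw 0.331 long 97.0 lat -0.38 z 33.6 | Mz 0.010 Meye -0.044 | Flong 0.3 Flat 0.6 Fz -0.4 w 17.4
```

```bash
H="python3 -m handwheel"
$H '[[[1,0.01,-0.388,0,0,0,0.04],[1,0.01,-0.388,0,0,0,0.04],[1,0,0,0,0,0,0]]]' >/dev/null; python3 mon.py .1 &&
$H '[[[1,0.005,-0.29,0,0,0,0.03],[1,0,0,0,0,0,0]]]' >/dev/null && python3 mon.py .1 &&
$H '[[[1,0.005,-0.29,0,0,0,0.03],[1,0,0,0,0,0,0]]]' >/dev/null && python3 mon.py .1 &&
$H '[[[1,0.005,-0.194,0,0,0,0.02],[1,0,0,0,0,0,0]]]' >/dev/null && python3 mon.py .1 &&
$H '[[[1,0.005,-0.194,0,0,0,0.02],[1,0,0,0,0,0,0]]]' >/dev/null && python3 mon.py .1 &&
$H '[[[1,0.005,-0.194,0,0,0,0.02],[1,0,0,0,0,0,0]]]' >/dev/null && python3 mon.py .1 &&
$H '[[[1,0.005,-0.194,0,0,0,0.02],[1,0,0,0,0,0,0]]]' >/dev/null && python3 mon.py .1 &&
$H '[[[1,0.005,-0.194,0,0,0,0.02],[1,0,0,0,0,0,0]]]' >/dev/null && python3 mon.py .1
```

```text
t15.53 yaw 0.251 long 96.9 lat -0.32 z 33.6 | Mz -0.009 Meye 0.046 | Flong 0.1 Flat -0.6 Fz -1.2 w 17.5
t15.88 yaw 0.221 long 96.9 lat -0.17 z 33.6 | Mz -0.005 Meye -0.047 | Flong -0.1 Flat 0.4 Fz -0.9 w 17.6
t16.23 yaw 0.190 long 96.9 lat -0.14 z 33.6 | Mz -0.031 Meye 0.025 | Flong 0.1 Flat -0.6 Fz -0.7 w 17.4
t16.57 yaw 0.170 long 96.9 lat -0.20 z 33.6 | Mz 0.022 Meye 0.076 | Flong -0.2 Flat -0.6 Fz -0.4 w 18.0
t16.93 yaw 0.150 long 96.9 lat -0.19 z 33.6 | Mz -0.030 Meye -0.009 | Flong -0.5 Flat -0.2 Fz -0.8 w 17.3
t17.27 yaw 0.130 long 96.8 lat -0.19 z 33.6 | Mz 0.009 Meye -0.006 | Flong -0.3 Flat 0.2 Fz -0.7 w 17.6
t17.62 yaw 0.110 long 96.8 lat -0.18 z 33.6 | Mz 0.024 Meye 0.046 | Flong 0.1 Flat -0.2 Fz -1.3 w 17.5
t17.98 yaw 0.090 long 96.7 lat -0.16 z 33.6 | Mz -0.025 Meye -0.019 | Flong -0.2 Flat -0.1 Fz -0.9 w 17.5
```

```bash
H="python3 -m handwheel"
$H '[[[1,0.002,-0.194,0,0,0,0.02],[1,0,0,0,0,0,0]]]' >/dev/null && python3 mon.py .1 &&
$H '[[[1,0.002,-0.194,0,0,0,0.02],[1,0,0,0,0,0,0]]]' >/dev/null && python3 mon.py .1 &&
$H '[[[1,0.002,-0.194,0,0,0,0.02],[1,0,0,0,0,0,0]]]' >/dev/null && python3 mon.py .1 &&
$H '[[[1,0.002,-0.194,0,0,0,0.02],[1,0,0,0,0,0,0]]]' >/dev/null && python3 mon.py .1 &&
$H '[[[1,0.002,-0.194,0,0,0,0.02],[1,0,0,0,0,0,0]]]' >/dev/null && python3 mon.py .1 &&
$H '[[[1,0.002,-0.194,0,0,0,0.02],[1,0,0,0,0,0,0]]]' >/dev/null && python3 mon.py .1 &&
$H '[[[1,0.002,-0.194,0,0,0,0.02],[1,0,0,0,0,0,0]]]' >/dev/null && python3 mon.py .1
```

```text
t18.32 yaw 0.070 long 96.8 lat -0.19 z 33.6 | Mz -0.007 Meye -0.021 | Flong 0.0 Flat 0.1 Fz -0.7 w 17.8
t18.68 yaw 0.050 long 96.7 lat -0.17 z 33.6 | Mz 0.016 Meye -0.019 | Flong -0.0 Flat 0.4 Fz -0.8 w 17.6
t19.02 yaw 0.030 long 96.7 lat -0.19 z 33.6 | Mz 0.049 Meye 0.029 | Flong 0.3 Flat 0.2 Fz -0.8 w 17.6
t19.38 yaw 0.010 long 96.7 lat -0.17 z 33.6 | Mz 0.023 Meye 0.032 | Flong -0.3 Flat -0.1 Fz -0.7 w 17.6
t19.73 yaw -0.010 long 96.7 lat -0.18 z 33.6 | Mz 0.034 Meye -0.007 | Flong 0.5 Flat 0.4 Fz -0.1 w 17.3
t20.07 yaw -0.030 long 96.7 lat -0.20 z 33.6 | Mz 0.060 Meye 0.112 | Flong 0.1 Flat -0.5 Fz -0.5 w 17.5
```

```bash
sed -i 's/max(abs(r\[0\]),abs(r\[0\]+r\[1\]))>lim/abs(r[0])>lim or abs(r[0]+r[1])>lim+.09/' mon.py; H="python3 -m handwheel"
$H '[[[1,0.002,-0.194,0,0,0,0.02],[1,0,0,0,0,0,0]]]' >/dev/null && python3 mon.py .17 &&
$H '[[[1,0.002,-0.194,0,0,0,0.02],[1,0,0,0,0,0,0]]]' >/dev/null && python3 mon.py .17 &&
$H '[[[1,0.002,-0.194,0,0,0,0.02],[1,0,0,0,0,0,0]]]' >/dev/null && python3 mon.py .17 &&
$H '[[[1,0.002,-0.194,0,0,0,0.02],[1,0,0,0,0,0,0]]]' >/dev/null && python3 mon.py .17 &&
$H '[[[1,0.002,-0.194,0,0,0,0.02],[1,0,0,0,0,0,0]]]' >/dev/null && python3 mon.py .17 &&
$H '[[[1,0.002,-0.194,0,0,0,0.02],[1,0,0,0,0,0,0]]]' >/dev/null && python3 mon.py .17
```

```text
t20.43 yaw -0.050 long 96.7 lat -0.20 z 33.6 | Mz 0.072 Meye 0.113 | Flong -0.4 Flat -0.4 Fz -0.8 w 17.7
t20.77 yaw -0.070 long 96.7 lat -0.20 z 33.6 | Mz 0.085 Meye 0.103 | Flong 0.3 Flat -0.2 Fz -0.7 w 17.9
t21.12 yaw -0.090 long 96.7 lat -0.18 z 33.6 | Mz 0.054 Meye 0.151 | Flong 0.3 Flat -1.0 Fz -0.3 w 17.8
t21.48 yaw -0.110 long 96.7 lat -0.16 z 33.6 | Mz 0.071 Meye 0.124 | Flong -0.3 Flat -0.6 Fz -1.2 w 17.6
t21.82 yaw -0.130 long 96.7 lat -0.11 z 33.6 | Mz 0.115 Meye 0.144 | Flong -0.2 Flat -0.3 Fz -1.1 w 17.6
t22.18 yaw -0.150 long 96.7 lat -0.16 z 33.5 | Mz 0.071 Meye 0.146 | Flong 0.3 Flat -0.8 Fz -1.0 w 17.8
```

Meye has levelled off near 0.15 N m, so the eye is turning. I'll continue with guarded steps.

```bash
sed -i 's/abs(r\[0\])>lim or abs(r\[0\]+r\[1\])>lim+.09/abs(r[0]+r[1])>lim/' mon.py; H="python3 -m handwheel"
$H '[[[1,0.004,-0.29,0,0,0,0.03],[1,0.004,-0.29,0,0,0,0.03],[1,0,0,0,0,0,0]]]' >/dev/null && python3 mon.py .21 &&
$H '[[[1,0.004,-0.29,0,0,0,0.03],[1,0.004,-0.29,0,0,0,0.03],[1,0,0,0,0,0,0]]]' >/dev/null && python3 mon.py .21 &&
$H '[[[1,0.004,-0.29,0,0,0,0.03],[1,0.004,-0.29,0,0,0,0.03],[1,0,0,0,0,0,0]]]' >/dev/null && python3 mon.py .21 &&
$H '[[[1,0.004,-0.29,0,0,0,0.03],[1,0,0,0,0,0,0]]]' >/dev/null && python3 mon.py .21 &&
$H '[[[1,0.004,-0.29,0,0,0,0.03],[1,0,0,0,0,0,0]]]' >/dev/null && python3 mon.py .21 &&
$H '[[[1,0.004,-0.29,0,0,0,0.03],[1,0,0,0,0,0,0]]]' >/dev/null && python3 mon.py .21 &&
$H '[[[1,0.004,-0.29,0,0,0,0.03],[1,0,0,0,0,0,0]]]' >/dev/null && python3 mon.py .21 &&
$H '[[[1,0.004,-0.29,0,0,0,0.03],[1,0,0,0,0,0,0]]]' >/dev/null && python3 mon.py .21
```

```text
t22.65 yaw -0.210 long 96.7 lat -0.14 z 33.5 | Mz 0.045 Meye 0.095 | Flong -0.3 Flat -0.5 Fz -1.1 w 17.7
t23.12 yaw -0.270 long 96.7 lat -0.12 z 33.6 | Mz 0.083 Meye 0.138 | Flong -0.0 Flat -0.6 Fz -1.2 w 17.8
t23.60 yaw -0.330 long 96.7 lat -0.16 z 33.5 | Mz 0.100 Meye 0.060 | Flong 0.3 Flat 0.4 Fz -1.6 w 17.6
t23.95 yaw -0.360 long 96.7 lat -0.13 z 33.6 | Mz 0.108 Meye 0.164 | Flong -0.3 Flat -0.6 Fz -1.2 w 17.6
t24.30 yaw -0.390 long 96.7 lat -0.15 z 33.5 | Mz 0.107 Meye 0.160 | Flong 0.2 Flat -0.5 Fz -2.0 w 17.7
t24.65 yaw -0.420 long 96.7 lat -0.15 z 33.5 | Mz 0.123 Meye 0.147 | Flong 0.1 Flat -0.2 Fz -1.7 w 17.6
t25.00 yaw -0.450 long 96.7 lat -0.10 z 33.6 | Mz 0.120 Meye 0.137 | Flong -0.0 Flat -0.2 Fz -2.2 w 17.5
t25.35 yaw -0.480 long 96.7 lat -0.17 z 33.5 | Mz 0.125 Meye 0.145 | Flong -0.2 Flat -0.2 Fz -2.0 w 17.4
```

```bash
H="python3 -m handwheel"
$H '[[[1,0.004,-0.29,0,0,0,0.03],[1,0,0,0,0,0,0]]]' >/dev/null && python3 mon.py .21 &&
$H '[[[1,0.004,-0.29,0,0,0,0.03],[1,0,0,0,0,0,0]]]' >/dev/null && python3 mon.py .21 &&
$H '[[[1,0.004,-0.29,0,0,0,0.03],[1,0,0,0,0,0,0]]]' >/dev/null && python3 mon.py .21 &&
$H '[[[1,0.004,-0.29,0,0,0,0.03],[1,0,0,0,0,0,0]]]' >/dev/null && python3 mon.py .21 &&
$H '[[[1,0.004,-0.29,0,0,0,0.03],[1,0,0,0,0,0,0]]]' >/dev/null && python3 mon.py .21 &&
$H '[[[1,0.004,-0.29,0,0,0,0.03],[1,0,0,0,0,0,0]]]' >/dev/null && python3 mon.py .21 &&
$H '[[[1,0.004,-0.29,0,0,0,0.03],[1,0,0,0,0,0,0]]]' >/dev/null && python3 mon.py .21 &&
$H '[[[1,0.004,-0.29,0,0,0,0.03],[1,0,0,0,0,0,0]]]' >/dev/null && python3 mon.py .21
```

```text
t25.70 yaw -0.510 long 96.7 lat -0.15 z 33.5 | Mz 0.115 Meye 0.138 | Flong 0.6 Flat -0.2 Fz -2.0 w 17.5
t26.05 yaw -0.540 long 96.7 lat -0.16 z 33.5 | Mz 0.106 Meye 0.062 | Flong -0.1 Flat 0.5 Fz -2.0 w 17.7
t26.40 yaw -0.570 long 96.7 lat -0.12 z 33.6 | Mz 0.120 Meye 0.098 | Flong -0.3 Flat 0.2 Fz -2.0 w 17.6
t26.75 yaw -0.600 long 96.7 lat -0.18 z 33.5 | Mz 0.152 Meye 0.171 | Flong -0.2 Flat -0.2 Fz -2.5 w 17.4
t27.10 yaw -0.630 long 96.7 lat -0.15 z 33.6 | Mz 0.141 Meye 0.146 | Flong 0.9 Flat -0.0 Fz -2.8 w 18.0
t27.45 yaw -0.660 long 96.7 lat -0.15 z 33.5 | Mz 0.146 Meye 0.174 | Flong 0.6 Flat -0.3 Fz -2.1 w 17.2
t27.80 yaw -0.690 long 96.7 lat -0.14 z 33.6 | Mz 0.155 Meye 0.101 | Flong 0.1 Flat 0.6 Fz -2.9 w 17.7
t28.15 yaw -0.720 long 96.7 lat -0.12 z 33.5 | Mz 0.133 Meye 0.070 | Flong -0.2 Flat 0.7 Fz -2.5 w 17.8
```

```bash
H="python3 -m handwheel"
$H '[[[1,0.004,-0.29,0,0,0,0.03],[1,0,0,0,0,0,0]]]' >/dev/null && python3 mon.py .21 &&
$H '[[[1,0.004,-0.29,0,0,0,0.03],[1,0,0,0,0,0,0]]]' >/dev/null && python3 mon.py .21 &&
$H '[[[1,0.004,-0.29,0,0,0,0.03],[1,0,0,0,0,0,0]]]' >/dev/null && python3 mon.py .21 &&
$H '[[[1,0.004,-0.29,0,0,0,0.03],[1,0,0,0,0,0,0]]]' >/dev/null && python3 mon.py .21 &&
$H '[[[1,0.004,-0.29,0,0,0,0.03],[1,0,0,0,0,0,0]]]' >/dev/null && python3 mon.py .21 &&
$H '[[[1,0.004,-0.29,0,0,0,0.03],[1,0,0,0,0,0,0]]]' >/dev/null && python3 mon.py .21
```

```text
t28.50 yaw -0.750 long 96.7 lat -0.14 z 33.5 | Mz 0.138 Meye 0.119 | Flong -0.2 Flat 0.2 Fz -2.7 w 17.2
t28.85 yaw -0.780 long 96.7 lat -0.09 z 33.6 | Mz 0.155 Meye 0.139 | Flong 0.2 Flat 0.2 Fz -2.8 w 17.3
t29.20 yaw -0.810 long 96.7 lat -0.13 z 33.6 | Mz 0.170 Meye 0.183 | Flong -0.5 Flat -0.1 Fz -2.9 w 17.4
t29.55 yaw -0.840 long 96.7 lat -0.17 z 33.5 | Mz 0.224 Meye 0.226 | Flong -0.3 Flat -0.0 Fz -2.7 w 17.6
```

The moment is rising (0.155, 0.170, then 0.224). One small confirming step will show whether it has gone solid.

```bash
python3 mon.py .3; python3 -m handwheel '[[[1,0.002,-0.145,0,0,0,0.015],[1,0,0,0,0,0,0]]]' >/dev/null && python3 mon.py .3; python3 mon.py .3
```

```text
t29.65 yaw -0.840 long 96.7 lat -0.20 z 33.5 | Mz 0.199 Meye 0.149 | Flong 0.4 Flat 0.5 Fz -2.5 w 17.8
t30.00 yaw -0.855 long 96.6 lat -0.17 z 33.5 | Mz 0.258 Meye 0.258 | Flong 0.5 Flat -0.0 Fz -3.1 w 17.8
t30.10 yaw -0.855 long 96.7 lat -0.17 z 33.6 | Mz 0.263 Meye 0.311 | Flong 0.1 Flat -0.5 Fz -2.7 w 17.6
```

The eye is home: the moment keeps climbing with angle (0.26 N m) and the eye doesn't follow. I'll back off to the middle of the hole and draw the bar out.

```bash
python3 -m handwheel '[[[1,0.03,0.485,0,0,0,-0.05],[1,0.048,0.968,0,0,0,-0.1],[1,0.048,0.968,0,0,0,-0.1],[1,0.048,0.968,0,0,0,-0.1],[1,0.048,0.968,0,0,0,-0.1],[1,0.048,0.968,0,0,0,-0.1],[1,0.048,0.968,0,0,0,-0.1],[1,0,0,0,0,0,0]]]' >/dev/null; python3 mon.py
python3 -m handwheel '[[[1,-0.4,0,0,0,0,0],[1,-0.8,0,0,0,0,0],[1,-0.8,0,0,0,0,0],[1,-0.8,0,0,0,0,0],[1,-0.8,0,0,0,0,0],[1,0,0,0,0,0,0]]]'; python3 mon.py
```

```text
t31.20 yaw -0.207 long 96.3 lat -0.17 z 34.0 | Mz 0.011 Meye 0.051 | Flong -0.2 Flat -0.4 Fz -1.0 w 17.5
clock: 31.95
ee_pos: [466.4, 221.0, 33.7]
ee_rot: [-0.0, 0.995, -0.102, 0.0]
contact_force: [-0.4, 0.0, -0.4]
gripper_width: 17.8
gripper_force: 108.0
t32.05 yaw -0.205 long 132.6 lat -0.23 z 33.7 | Mz -0.001 Meye 0.057 | Flong 0.4 Flat -0.4 Fz -1.0 w 17.4
```

```bash
python3 -m handwheel '[[[1,-2,0,0,0,0,0],[1,-1.5,0,-1,0,0,0],[1,0,0,-4,0,0,0],[1,0,0,-4,0,0,0],[1,0,0,-1,0,0,0],[1,0,0,0,0,0,0]]]' >/dev/null
python3 - <<'E'
from h import *
plan((614.3,-191.7,134),0.094)
c=calibration("top");im,d=get_image("top");W=cloud(c,d).reshape(-1,3)
e=W[(np.hypot(W[:,0]-597,W[:,1]-195)<20)&(W[:,2]>84)&(W[:,2]<106)][:,:2]
w,v=np.linalg.eigh(np.cov(e.T));p=v[:,1];n=np.array([-p[1],p[0]]);n*=np.sign(n[0]);print("eye",len(e),e.mean(0),"yaw",np.arctan2(n[1],n[0]))
E
```

```text
rotvec [-0.001 -0.001 -0.299] shift cm [1.413e+01 4.351e+01 2.000e-02] rows 7.319692101545225 pos [432.8 228.2 134.2] yaw -0.2048 clk 32.8
eye 21 [596.4491597  194.28711599] yaw -0.04097802631462522
```

The eye turned about 0.77 rad. I'm now carrying the bar back to the tray.

```bash
python3 -m handwheel '[[[1,0,0,0,0,0,-0.15],[1,0,0,0,0,0,-0.149],[1,0.9,2.8,0,0,0,0],[1,1.6,4.8,0,0,0,0],[1,1.7,5.2,0,0,0,0],[1,1.7,5.2,0,0,0,0],[1,1.7,5.2,0,0,0,0],[1,1.7,5.2,0,0,0,0]]]' >/dev/null
python3 -m handwheel '[[[1,1.7,5.2,0,0,0,0],[1,1.6,4.8,0,0,0,0],[1,1,3.2,0,0,0,0],[1,0.5,1.9,0,0,0,0],[1,0,0,0,0,0,0],[1,0,0,0,0,0,0]]]' >/dev/null
python3 - <<'E'
from h import *
plan((614.3,-191.7,-32),0.094)
E
```

```text
rotvec [-0.001  0.001  0.001] shift cm [ 0.06  0.08 16.52] rows 2.642629518645161 pos [ 613.7 -190.9  133.2] yaw 0.0949 clk 34.6
```

```bash
python3 -m handwheel '[[[1,0.03,0.08,4,0,0,0],[1,0,0,5,0,0,0],[1,0,0,3.5,0,0,0],[1,0,0,2,0,0,0],[1,0,0,1,0,0,0],[1,0,0,0.6,0,0,0],[1,0,0,0,0,0,0],[1,0,0,0,0,0,0]]]'
```

```text
clock: 35.6
ee_pos: [615.1, -192.7, -26.4]
ee_rot: [0.0, 0.999, 0.047, 0.001]
contact_force: [1.0, -0.4, -0.9]
gripper_width: 17.6
gripper_force: 108.1
```

```bash
H="python3 -m handwheel"; 
$H '[[[1,0,0,0.3,0,0,0],[1,0,0,0,0,0,0]]]' | sed -n 2,4p
$H '[[[1,0,0,0.15,0,0,0],[1,0,0,0,0,0,0]]]' | sed -n 2,4p
$H '[[[1,0,0,0.1,0,0,0],[1,0,0,0,0,0,0]]]' | sed -n 2,4p
```

```text
ee_pos: [614.3, -192.7, -30.5]
ee_rot: [-0.0, 0.999, 0.047, -0.0]
contact_force: [0.5, -0.3, -0.7]
ee_pos: [614.5, -192.8, -31.8]
ee_rot: [0.0, 0.999, 0.047, 0.0]
contact_force: [0.3, -0.3, 0.8]
ee_pos: [614.6, -192.8, -31.8]
ee_rot: [0.0, 0.999, 0.047, 0.0]
contact_force: [-3.5, 1.3, 6.1]
```

```bash
H="python3 -m handwheel"; 
$H '[[[0.3,0,0,0,0,0,0],[0.1,0,0,0,0,0,0],[0.1,0,0,0,0,0,0],[0.1,0,0,0,0,0,0]]]' 60
$H '[[[0.1,0,0,-0.8,0,0,0],[0.1,0,0,-2,0,0,0],[0.1,0,0,-4,0,0,0],[0.1,0,0,-5,0,0,0],[0.1,0,0,-5,0,0,0],[0.1,0,0,-2,0,0,0],[0.1,0,0,0,0,0,0],[0.1,0,0,0,0,0,0]]]' 
python3 - <<'E'
from h import *
c=calibration("wrist");im,d=get_image("wrist");save("pics/w9.png",im);W=cloud(c,d);hsv=cv2.cvtColor(im,cv2.COLOR_RGB2HSV)
yel=(hsv[...,0]>15)&(hsv[...,0]<32)&(hsv[...,1]>150)&(hsv[...,2]>80)&(abs(W[...,0]-614)<60)&(abs(W[...,1]+190)<40)
q=W[yel];q=q[q[:,2]>20];print(cv2.minAreaRect(q[:,:2].astype(np.float32)),np.median(q[:,2]))
im,d=get_image("top");a=np.load("top0.npz")["im"];df=np.abs(im.astype(int)-a).max(2)>60
n,l,st,ce=cv2.connectedComponentsWithStats(df.astype(np.uint8));print([s.tolist() for s in st[1:] if s[4]>4])
E
```

```text
clock: 36.85
ee_pos: [614.3, -192.7, -33.1]
ee_rot: [-0.0, 0.999, 0.047, -0.0]
contact_force: [-0.5, -0.2, 0.6]
gripper_width: 38.3
gripper_force: 0.0
clock: 37.85
ee_pos: [613.8, -192.4, 154.0]
ee_rot: [-0.0, 0.999, 0.047, -0.001]
contact_force: [-0.6, -0.1, 0.1]
gripper_width: 38.4
gripper_force: 0.0
((613.8948974609375, -191.8946075439453), (73.75312805175781, 17.37787437438965), 5.701977252960205) 24.44745354914903
[[317, 127, 94, 75, 3234], [380, 128, 62, 60, 2654], [247, 143, 2, 31, 32], [374, 157, 1, 5, 5], [428, 181, 8, 6, 20], [253, 185, 8, 5, 30], [321, 218, 1, 6, 6], [253, 222, 7, 96, 204], [263, 224, 18, 8, 87], [320, 225, 6, 100, 316], [319, 231, 2, 23, 32], [275, 381, 7, 1, 7], [243, 389, 25, 18, 180], [315, 393, 12, 15, 125], [0, 398, 58, 22, 503], [274, 399, 16, 2, 25], [302, 400, 13, 5, 39], [163, 402, 4, 3, 7], [173, 403, 67, 17, 205], [242, 409, 5, 1, 5], [255, 408, 38, 10, 187], [297, 414, 6, 6, 28]]
```

View pics/w9.png

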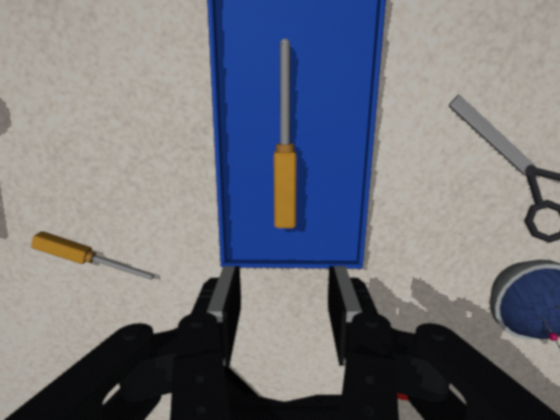

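The view shows the bar lying flat in the tray, handle at (285,187) and tip at (285,42), top face at z≈24.4 mm as before, with the gripper clear. The stand and spools are unchanged, so I'm handing in.

```bash
python3 -c "
from plant import workorder
print(workorder.hand_in())"
```

```text
the job is handed in; nothing more can be done
None
```

I turned the screw eye about 0.77 rad clockwise until it went solid (about 0.26–0.31 N m), drew the bar out and laid it back flat in the tray, and handed the job in at about 38 s with no sign that anything else had moved.

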